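Stack a separator and a toothed cutter plate on a dough cutter's keyed hub

ROBOT

A 6-joint arm with a two-finger parallel gripper is mounted at the origin on the work surface; the furniture and walls round the work are solid. World frame = base frame: x ahead of the robot, y to its left, z up, the work surface at z = 0. Lengths are in m, angles in degrees, forces in N, time in s.
With the tool pointing down it reaches from about 0.4 to 0.825 m from the base axis. Payload 7 kg.
Tool frame: the origin (TCP) lies at the very end of the fingers, on their centre line; the grasp point (between the pads) lies 19 mm behind it; x points along the fingers, y is the direction in which the jaws open and shut, and the axes are right-handed (so a half turn about x gives the same grasp; the last joint's range is limited). The gripper opens to 88 mm and grips with 3 to 60 N. Pads are 19 mm wide; open, the fingers measure 130 mm over their backs; the gripper's body (78 mm by 193 mm) begins 47 mm behind the grasp point.
Start: joints at [-46.576, 20.546, 0.682, 0, -70.136, -16.507], TCP at [0.306, -0.602, 0.227] pointing down, gripper open.
Joint ranges: [-176.03, 176.03], [-82.01, 121.73], [-58.28, 71.71], [-173.87, 95.51], [-174.79, -0.11], [-173.66, 173.66]. Speed limits (degrees/s): [136.94, 136.94, 172.46, 180, 180, 180].

INTERFACE

Orientations are given as [roll, pitch, yaw] about the fixed x, y, z axes, in that order (R = Rz(yaw) Ry(pitch) Rx(roll)).
In Python, from plant import monitor, eyes, ticket gives the robot as it stands. The module is installed in compiled form; this text tells all that it offers.
- The arm moves only by the shell command python3 -m crank 'ROWS'. ROWS is JSON, a list of rows, each an object with "linear": the shift along the world's x, y, z in units of 60 mm (1.0 is 60 mm), a list of three; "rot": the turn, a rotation vector about the world's x, y, z in units of 5 degrees (1.0 is 5 degrees), a list of three; "hand": the opening, from 0 (shut) to 1 (fully open). In form: [{"linear": [tx, ty, tz], "rot": [ax, ay, az], "hand": hand}, ...]. A call has 1 to 20 rows; each row shifts and turns the pose as measured when the row begins; what a row does not reach is not made up. A row lasts 1/8 s, in which the tool goes at most 62.5 mm and 10.7 degrees, less where a joint would pass 70% of its speed; a pose out of reach is approached as far as the arm can. A call is refused whole if a number of a shift passes 1 or a number of a turn 1, either way. A call with a gripper value outside its range is refused whole. The fingers move at their own pace and stop on an object; the grip force is fixed at half the most. Time passes only in rows, so rows that do not move let the fingers close. It gives the time, the measured TCP pose, the force and the opening at its end, in the units of the state.
- monitor.get_obs(): the state, without advancing time (a new reading comes with each control period).
- eyes.snapshot(name): name is "side" or "top"; returns a dict with "image" (400x640x3 uint8, red, green, blue), "depth" (400x640 float32, m along the optical axis (not along the pixel's ray), 0 where there is no reading), "K" (3x3 intrinsics, pixels), "camera_from_world" (4x4, takes a point from world to camera coordinates). Camera axes: x right, y up, looking along -z (the intrinsics and any distortion apply to the point x, -y, -z); pixel columns grow to the right and rows downward; lengths in m; the calibration is good to about 2 mm. A picture is of the moment at which its call begins.
- ticket.close_job(): hands the job in, once; it reports no verdict.
The state is a dict: "clock": time; "joint_pos": joint angles; "qvel": joint speeds; "tau": joint torques, N m; "tool_pos": TCP position; "orientation": TCP orientation; "force": force on the tool from outside, world axes, zero at the start; "moment": the same for the moment, N m; "opening": finger opening in m.
Only numpy, scipy, OpenCV 4.12 (cv2) and the standard library are available. Lean on these libraries where they do the work, as an engineer would, in place of code of your own. Each camera call takes 0.05 s, during which the arm holds its last target.

TASK

Put the washed dough cutter back together: lower the smooth separator plate over the keyed hub, onto the toothed plate already there, with its tab on the opposite side from that plate's tab. Then put the loose toothed cutter plate on top of it with its tab back on the first plate's side, so that the tabs alternate. Both plates must sit fully home, flat on the one below.

Things in the scene. Friction and masses are not known exactly. Their poses are not given: they have to be found in the camera images.
- hub: Fixed upright steel hub, grey base 124 mm across. Origin: underside centre, z up. A toothed plate is fixed on it, its tab along own +x, collar top at z 40 mm. Shaft 20 mm thick, two opposite keys along own x (34 mm tip to tip, 8 wide) up to z 92; cone tip z 110. Plates have 5 mm and 20 deg of play. Home: separator underside at z 40, second toothed plate at z 66.
- first_tab (a point): Point near the rounded end of the tab of the toothed plate already on the hub, on the tab's upper face, 72 mm from the hub's axis along the hub's +x, 20 mm above the worktop. It marks the side on which the first plate's tab lies.
- separator: Separator: steel plate with a smooth round rim, 96 mm across, 6 mm thick, flat. Round collar round the bore, 56 mm across, top 26 mm above the underside: grip across it, any direction. Bore 30 mm with two opposite keyways along the plate's x (44 mm tip to tip, 20 wide): fits the hub either way round. One flat rim tab, 20 mm wide, points along own +x to 82 mm from centre. Origin: underside centre, z up. About 140 g.
- cutter: Loose cutter: steel plate with pointed teeth all round, 104 mm across, 6 mm thick, flat. Round collar round the bore, 56 mm across, top 26 mm above the underside: grip across it, any direction. Bore 30 mm with two opposite keyways along the plate's x (44 mm tip to tip, 20 wide): fits the hub either way round. One flat rim tab, 20 mm wide, points along own +x to 82 mm from centre. Origin: underside centre, z up. About 140 g.
Not all that is in view belongs to the job. Leave any black look-alike of the hub alone. What is shaped like the cutter but red is not meant.

How it is judged:
By the outcome, as a careful person would: the job done as asked, in the order asked, and still so for the second after the job is handed in, with the robot touching nothing.
It also fails if it takes over 51 s, if anything falls off the work surface, if the arm or the gripper's body presses on something with over 40 N, if the wrist force passes 120 N, or if a joint passes its speed limit or range.

## Working session

There is one attempt and no reset: what is moved stays moved. The work goes in short steps, Python scripts to look and compute and a shell command to move; the robot and the scene stay as the last step left them, time stands still between calls to the robot, and variables do not carry over. Pictures are saved under pics/ and viewed, and the job is handed in when it is done.

```bash
mkdir -p pics
cat > h.py <<'E'
import numpy as np, cv2
from plant import monitor, eyes
def snap(n):
    s=eyes.snapshot(n); np.savez('last_%s.npz'%n,**{k:np.asarray(v) for k,v in s.items()}); return s
def load(n): return dict(np.load('last_%s.npz'%n))
def ray(s,u,v):
    K=s['K'];M=s['camera_from_world'];R=M[:3,:3];o=-R.T@M[:3,3]
    d=np.array([(u-K[0,2])/K[0,0],-(v-K[1,2])/K[1,1],-1.]);return o,R.T@d
def onz(s,u,v,z):
    o,d=ray(s,u,v);return o+d*(z-o[2])/d[2]
def pt(s,u,v):
    o,d=ray(s,u,v);return o+d*s['depth'][int(v),int(u)]
def proj(s,p):
    M=s['camera_from_world'];K=s['K'];c=M[:3,:3]@np.asarray(p)+M[:3,3]
    return K[0,0]*c[0]/-c[2]+K[0,2],K[1,1]*(-c[1])/-c[2]+K[1,2]
def cloud(s):
    K=s['K'];M=s['camera_from_world'];R=M[:3,:3];o=-R.T@M[:3,3]
    v,u=np.mgrid[0:400,0:640];d=np.stack([(u-K[0,2])/K[0,0],-(v-K[1,2])/K[1,1],-np.ones(u.shape)],-1)
    return o+(d*s['depth'][...,None])@R
E
python3 - <<'E'
from h import *
for n in('top','side'):
    s=snap(n);cv2.imwrite(f'pics/{n}0.png',s['image'][...,::-1]);print(n,s['K'],s['camera_from_world'],[k for k in s],(s['depth']>0).mean())
print(monitor.get_obs())
E
```

```text
top [[388.98189582   0.         319.99056789]
 [  0.         388.98189582 197.67281823]
 [  0.           0.           1.        ]] [[ 0.00325105 -0.99996181  0.00811238  0.00791232]
 [ 0.99943489  0.00352054  0.03342923 -0.41016948]
 [-0.03345651  0.00799911  0.99940816 -1.00833049]
 [ 0.          0.          0.          1.        ]] ['image', 'depth', 'K', 'camera_from_world'] 0.99602734375
side [[409.59149359   0.         319.73754851]
 [  0.         409.59149359 195.3920046 ]
 [  0.           0.           1.        ]] [[-0.99349048 -0.11372406  0.00659542  0.40343681]
 [ 0.04621461 -0.34945739  0.93581181 -0.07591248]
 [-0.1041195   0.93002493  0.3524383  -1.36310836]
 [ 0.          0.          0.          1.        ]] ['image', 'depth', 'K', 'camera_from_world'] 0.995890625
{'clock': 0.1, 'joint_pos': array([-4.65771425e+01,  2.05880872e+01,  6.39221504e-01, -1.51485044e-02,
       -7.01365956e+01, -1.65058584e+01]), 'qvel': array([ 0.07611682, -0.04187652,  0.01892514,  0.07135897,  0.03247318,
        0.04460086]), 'tau': array([-1.57910941e-03, -5.84163451e+01,  2.93751562e+01,  7.01555997e+00,
        1.01693204e-02, -5.47569960e-05]), 'tool_pos': array([ 0.30532684, -0.60151102,  0.2257175 ]), 'orientation': array([ 97.04620627,  89.9133599 , 123.95804765]), 'force': array([-0.2711637 ,  0.8710242 , -0.25207714]), 'moment': array([-0.00589541, -0.00286349,  0.02625867]), 'opening': 0.087699534408931}
```

View pics/top0.png

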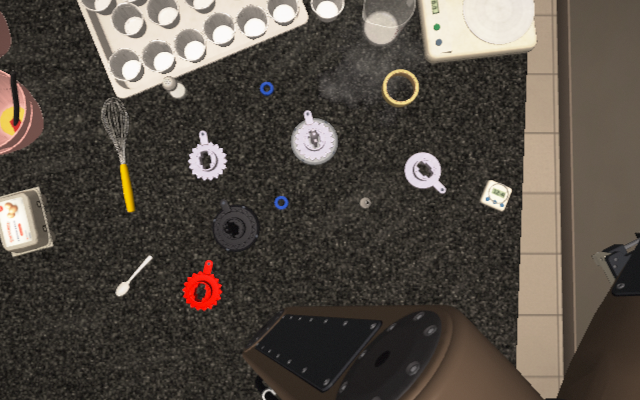

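View pics/side0.png

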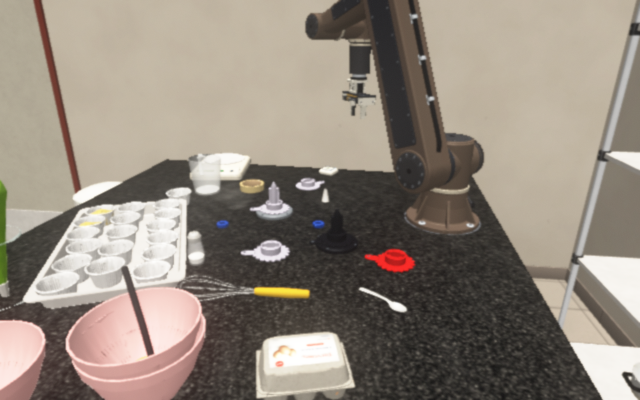

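The top view shows these candidates:
- **Hub:** grey hub at (314,140), tab at (308,117). The look-alike is the black hub at (236,228).
- **Separator:** smooth grey plate at (423,170), tab at (441,190).
- **Cutter:** toothed grey plate at (207,160), tab at (203,135). The look-alike is the red plate at (202,290).

I choose the three grey ones, and check them in a close crop before measuring.

Run:
```python
from h import *
s=load('top');im=s['image'][...,::-1]
cs=[(207,160),(314,138),(423,172)]
cv2.imwrite('pics/crop0.png',np.hstack([cv2.resize(im[v-32:v+32,u-32:u+32],(256,256),interpolation=cv2.INTER_CUBIC) for u,v in cs]))
P=cloud(s);g=im.astype(int)
for n,(u,v),z0 in(('cutter',cs[0],0),('hub',cs[1],0),('sep',cs[2],0)):
    m=np.zeros((400,640),bool);m[v-40:v+40,u-40:u+40]=True
    m&=(g.min(2)>125)&(g.max(2)-g.min(2)<45)
    nn,lab,st,ce=cv2.connectedComponentsWithStats(m.astype(np.uint8));i=1+np.argmax(st[1:,4]);m=lab==i
    q=P[m];print(n,st[i],'z pct',np.percentile(q[:,2],[1,10,30,50,70,90,99]).round(4))
    for lo,hi in((-.005,.003),(.003,.012),(.012,.018),(.018,.023),(.023,.03),(.03,.045),(.045,.2)):
        k=q[(q[:,2]>lo)&(q[:,2]<hi)]
        if len(k)>5: print('  z',lo,hi,len(k),k.min(0).round(4),k.max(0).round(4),((k.max(0)+k.min(0))/2).round(4))
```

```text
cutter [ 188  130   39   50 1008] z pct [-0.001   0.0025  0.0043  0.0056  0.0072  0.0252  0.0283]
  z -0.005 0.003 138 [ 0.4583  0.2573 -0.0047] [0.5849 0.3532 0.003 ] [ 0.5216  0.3053 -0.0008]
  z 0.003 0.012 637 [0.4579 0.2553 0.003 ] [0.5864 0.355  0.01  ] [0.5221 0.3052 0.0065]
  z 0.012 0.018 7 [0.4856 0.2788 0.0136] [0.5198 0.3231 0.0174] [0.5027 0.301  0.0155]
  z 0.018 0.023 48 [0.4797 0.2783 0.0182] [0.5339 0.3336 0.023 ] [0.5068 0.306  0.0206]
  z 0.023 0.03 171 [0.4794 0.2788 0.023 ] [0.5335 0.3332 0.0298] [0.5065 0.306  0.0264]
hub [ 292  110   45   54 1615] z pct [0.0079 0.0113 0.0145 0.0177 0.0197 0.0384 0.1052]
  z 0.003 0.012 225 [ 0.5003 -0.0322  0.0059] [0.6192 0.0831 0.012 ] [0.5597 0.0254 0.0089]
  z 0.012 0.018 627 [ 0.5   -0.032  0.012] [0.6384 0.0828 0.018 ] [0.5692 0.0254 0.015 ]
  z 0.018 0.023 488 [ 0.5097 -0.0239  0.018 ] [0.635  0.0746 0.023 ] [0.5723 0.0254 0.0205]
  z 0.023 0.03 18 [ 0.517 -0.003  0.023] [0.5834 0.0616 0.0292] [0.5502 0.0293 0.0261]
  z 0.03 0.045 203 [ 5.32e-01 -2.00e-04  3.02e-02] [0.5863 0.0533 0.0442] [0.5592 0.0265 0.0372]
  z 0.045 0.2 43 [0.5437 0.0177 0.0456] [0.5729 0.0353 0.1107] [0.5583 0.0265 0.0782]
sep [404 152  42  42 973] z pct [-0.0029  0.0018  0.0039  0.0052  0.0069  0.0244  0.0282]
  z -0.005 0.003 181 [ 0.4239 -0.3212 -0.0048] [ 0.5297 -0.2118  0.003 ] [ 0.4768 -0.2665 -0.0009]
  z 0.003 0.012 589 [ 0.4262 -0.316   0.003 ] [ 0.5316 -0.2107  0.0114] [ 0.4789 -0.2633  0.0072]
  z 0.012 0.018 6 [ 0.4569 -0.2614  0.0126] [ 0.5061 -0.2321  0.0161] [ 0.4815 -0.2467  0.0144]
  z 0.018 0.023 43 [ 0.4613 -0.2846  0.0192] [ 0.5081 -0.2328  0.023 ] [ 0.4847 -0.2587  0.0211]
  z 0.023 0.03 146 [ 0.4584 -0.2845  0.023 ] [ 0.5105 -0.2315  0.0286] [ 0.4844 -0.258   0.0258]
```

View pics/crop0.png

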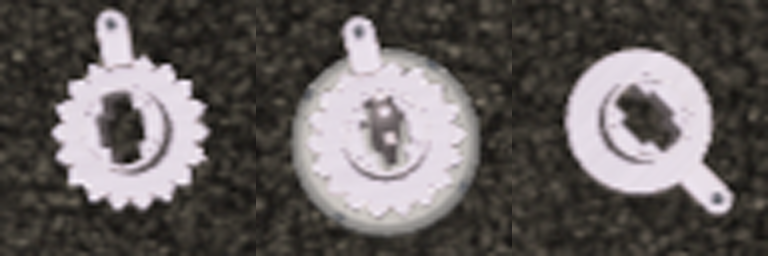

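The crop shows a toothed grey plate with its tab at upper left, the hub with its tab at upper left, and a smooth plate with its tab at lower right. Now precise planar fits.

Run:
```python
from h import *
from scipy.optimize import least_squares
s=load('top');g=s['image'].astype(int);P=cloud(s)
for n,(u,v),zp,zc,thr in(('cutter',(207,160),.006,.026,125),('sep',(423,172),.006,.026,125),('hub',(314,138),.02,.04,195)):
    m=np.zeros((400,640),bool);m[v-40:v+40,u-40:u+40]=True
    m&=(g.min(2)>thr)&(g.max(2)-g.min(2)<45)
    nn,lab,st,ce=cv2.connectedComponentsWithStats(m.astype(np.uint8));m=lab==1+np.argmax(st[1:,4])
    vs,us=np.nonzero(m);q=np.array([onz(s,a,b,zp)[:2] for a,b in zip(us,vs)])
    # collar by depth
    mc=m&(abs(P[...,2]-zc)<.005);vc,uc=np.nonzero(mc);qc=np.array([onz(s,a,b,zc)[:2] for a,b in zip(uc,vc)])
    c,r=cv2.minEnclosingCircle((qc*1000).astype(np.float32));c=np.array(c)/1000
    # disc: opened mask
    c0=c.copy()
    for _ in range(4):
        d=np.linalg.norm(q-c0,axis=1);rr=q[d>.058];
        ang=np.arctan2(*(rr.mean(0)-c0)[::-1])
        k=q[d<.056]; a=np.arctan2(*(k-c0).T[::-1]);
        # rim points per angle
        rim=[]
        for b in np.arange(-180,180,10):
            da=(np.degrees(a)-b+180)%360-180
            if abs((b-np.degrees(ang)+180)%360-180)<25: continue
            w=k[abs(da)<5]; 
            if len(w): rim.append(w[np.argmax(np.linalg.norm(w-c0,axis=1))])
        rim=np.array(rim);f=least_squares(lambda x:np.linalg.norm(rim-x[:2],axis=1)-x[2],[*c0,.05],loss='soft_l1',f_scale=.002).x;c0=f[:2]
    d=np.linalg.norm(q-c0,axis=1)
    print(n,'collar',c.round(4),round(r,1),'disc',f.round(4),'tab ang',np.degrees(ang).round(1),'tip',d.max().round(4),'tabmean',rr.mean(0).round(4),len(rr))
# hub tip/shaft
m=(P[...,2]>.095)&(P[...,2]<.125);m[:, :290]=0;m[:,340:]=0;m[160:]=0;m[:110]=0
vs,us=np.nonzero(m);print('tip',len(vs),P[m].mean(0).round(4),P[m][:,2].max(),onz(s,us.mean(),vs.mean(),.105).round(4))
print('proj table z', P[200:300,480:510,2].mean())
```

```text
cutter collar [0.506  0.3054] 28.1 disc [0.5063 0.3045 0.0487] tab ang 10.7 tip 0.0816 tabmean [0.5734 0.3172] 62
sep collar [ 0.4846 -0.2579] 27.6 disc [ 0.4844 -0.2588  0.0473] tab ang -134.9 tip 0.0814 tabmean [ 0.436  -0.3074] 65
hub collar [0.5584 0.0267] 27.7 disc [0.5585 0.0255 0.0495] tab ang 14.4 tip 0.0789 tabmean [0.6233 0.0421] 35
tip 45 [0.5573 0.0262 0.1014] 0.11067224552564836 [0.5566 0.0262 0.105 ]
proj table z 0.0029215489961854526
```

```bash
cat >> h.py <<'E'
from scipy.spatial.transform import Rotation as Ro
def st(o=None):
    o=o or monitor.get_obs();R=Ro.from_euler('xyz',o['orientation'],degrees=True).as_matrix()
    print('t',round(o['clock'],2),'tcp',(o['tool_pos']*1000).round(1),'F',o['force'].round(1),'open',round(o['opening']*1000,1),'q',o['joint_pos'].round(1))
    print('x',R[:,0].round(3),'yawY',np.degrees(np.arctan2(R[1,1],R[0,1])).round(1),'tilt rotvec to down',(np.degrees(np.cross(R[:,0],[0,0,-1]))/5).round(3))
E
python3 - <<'E'
from h import *
st();t=monitor.get_obs()['tool_pos'];print((np.array([.4845,-.2583,.05])-t)/.06)
E
```

```text
t 0.1 tcp [ 305.3 -601.5  225.7] F [-0.3  0.9 -0.3] open 87.7 q [-46.6  20.6   0.6  -0.  -70.1 -16.5]
x [-0.001  0.001 -1.   ] yawY 116.9 tilt rotvec to down [-0.014 -0.01  -0.   ]
[ 2.98621928  5.72018367 -2.92862495]
```

```bash
python3 -m crank '[{"linear":[0.5,0.95,-0.3],"rot":[0,0,0],"hand":1},{"linear":[0.5,0.95,-0.3],"rot":[0,0,0],"hand":1},{"linear":[0.5,0.95,-0.3],"rot":[0,0,0],"hand":1},{"linear":[0.5,0.95,-0.3],"rot":[0,0,0],"hand":1},{"linear":[0.5,0.95,-0.3],"rot":[0,0,0],"hand":1},{"linear":[0.4,0.9,-0.3],"rot":[0,0,0],"hand":1},{"linear":[0,0,0],"rot":[0,0,0],"hand":1}]'
python3 - <<'E'
from h import *
st();t=monitor.get_obs()['tool_pos'];print((np.array([.4845,-.2583,.010])-t)/.06)
E
```

```text
clock: 0.98
tool_pos: [0.4692, -0.2756, 0.1194]
orientation: [125.0, 89.7, 151.8]
force: [-0.6, -0.3, 0.4]
opening: 0.0879
t 0.97 tcp [ 469.2 -275.6  119.4] F [-0.6 -0.3  0.4] open 87.9 q [ -9.8  14.  -23.9  -0.1 -52.3 -53.3]
x [-0.004  0.002 -1.   ] yawY 116.8 tilt rotvec to down [-0.024 -0.045 -0.   ]
[ 0.25501388  0.28813631 -1.82258948]
```

```bash
python3 -m crank '[{"linear":[0.26,0.29,-0.4],"rot":[0,0,0],"hand":1},{"linear":[0,0,-0.5],"rot":[0,0,0],"hand":1},{"linear":[0,0,-0.45],"rot":[0,0,0],"hand":1},{"linear":[0,0,0],"rot":[0,0,0],"hand":1}]'
python3 - <<'E'
from h import *
st();t=monitor.get_obs()['tool_pos'];print((np.array([.4845,-.2583,.010])-t)/.06)
for n in('top','side'):
    s=snap(n);u,v=map(int,proj(s,[.4845,-.258,.03]));cv2.imwrite(f'pics/{n}1.png',cv2.resize(s['image'][max(v-60,0):v+60,u-80:u+80,::-1],(640,480),interpolation=cv2.INTER_CUBIC))
E
```

```text
clock: 1.48
tool_pos: [0.4855, -0.2584, 0.037]
orientation: [126.7, 89.8, 153.6]
force: [0.2, -0.7, 0.4]
opening: 0.0877
t 1.48 tcp [ 485.5 -258.4   37. ] F [ 0.2 -0.7  0.4] open 87.7 q [ -7.7  20.4 -28.1  -0.1 -41.7 -55.4]
x [-0.003  0.002 -1.   ] yawY 116.8 tilt rotvec to down [-0.017 -0.035 -0.   ]
[-0.01633749  0.00117502 -0.45080069]
```

View pics/side1.png

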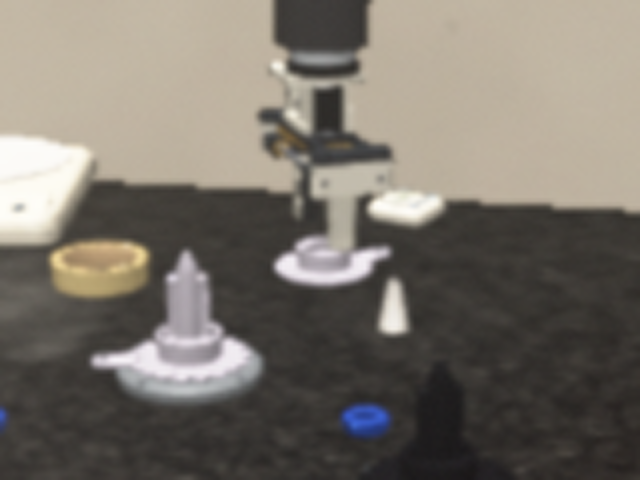

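The fingers stand either side of the separator's collar, at about (325,255) in the crop. I descend and close.

```bash
python3 -m crank '[{"linear":[0,0,-0.3],"rot":[0,0,0],"hand":1},{"linear":[0,0,-0.13],"rot":[0,0,0],"hand":1},{"linear":[0,0,0],"rot":[0,0,0],"hand":1}]'; python3 -m crank '[{"linear":[0,0,0],"rot":[0,0,0],"hand":0.5},{"linear":[0,0,0],"rot":[0,0,0],"hand":0.3},{"linear":[0,0,0],"rot":[0,0,0],"hand":0.3},{"linear":[0,0,0],"rot":[0,0,0],"hand":0.3},{"linear":[0,0,0],"rot":[0,0,0],"hand":0.3}]'
```

```text
clock: 1.95
tool_pos: [0.4897, -0.2603, 0.017]
orientation: [-35.4, 89.6, -8.5]
force: [0.0, -0.5, 0.6]
opening: 0.0877
clock: 2.58
tool_pos: [0.4909, -0.2606, 0.0191]
orientation: [-36.5, 89.4, -9.6]
force: [-0.3, -0.4, 0.5]
opening: 0.0537
```

Run:
```python
from h import *
st()
a=[]
for n in('top','side'):
    s=snap(n);u,v=map(int,proj(s,[.4845,-.258,.03]));v=max(v,45);a.append(cv2.resize(s['image'][v-45:v+45,u-45:u+45,::-1],(400,400),interpolation=cv2.INTER_CUBIC))
cv2.imwrite('pics/g2.png',np.hstack(a));st()
```

```text
t 2.58 tcp [ 490.9 -260.6   19.1] F [-0.3 -0.4  0.5] open 53.7 q [ -7.8  22.  -28.9   0.  -38.5 -55.4]
x [ 0.01  -0.002 -1.   ] yawY 116.8 tilt rotvec to down [0.02  0.116 0.   ]
t 2.67 tcp [ 490.9 -260.6   19.1] F [-0.8 -0.2  0. ] open 53.9 q [ -7.8  22.  -28.9   0.  -38.5 -55.4]
x [ 0.01  -0.002 -1.   ] yawY 116.8 tilt rotvec to down [0.019 0.115 0.   ]
```

View pics/g2.png

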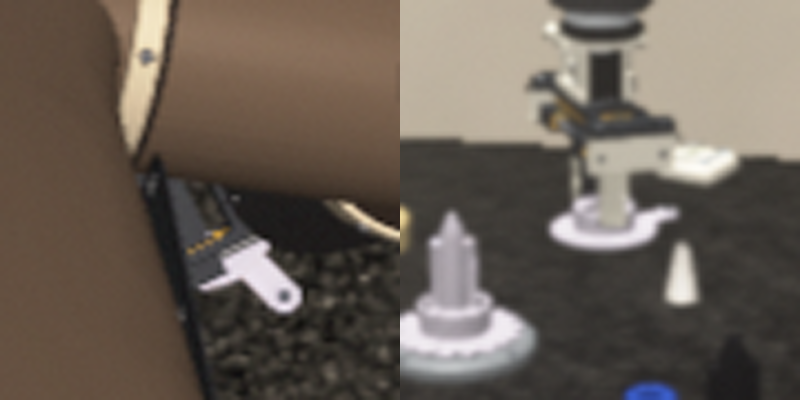

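The fingers stopped about 8 mm higher than planned, at z 19 with only 7 mm on the collar, and x drifted. I open and go lower for a surer grip.

```bash
python3 -m crank '[{"linear":[0,0,0],"rot":[0,0,0],"hand":1},{"linear":[0,0,0],"rot":[0,0,0],"hand":1},{"linear":[0,0,0],"rot":[0,0,0],"hand":1}]'; python3 -c "
from h import *
st()"; python3 -m crank '[{"linear":[-0.05,0.03,-0.1],"rot":[0,0,0],"hand":1},{"linear":[0,0,0],"rot":[0,0,0],"hand":1}]';python3 -c "
from h import *
st()"
```

```text
clock: 3.05
tool_pos: [0.4909, -0.2606, 0.0191]
orientation: [-36.8, 89.4, -9.9]
force: [-0.2, -0.0, -0.0]
opening: 0.0784
t 3.05 tcp [ 490.9 -260.6   19.1] F [-0.2 -0.  -0. ] open 78.4 q [ -7.8  22.  -28.9   0.  -38.6 -55.4]
x [ 0.01  -0.002 -1.   ] yawY 116.8 tilt rotvec to down [0.02  0.114 0.   ]
clock: 3.3
tool_pos: [0.4875, -0.2586, 0.0125]
orientation: [-36.3, 89.4, -9.5]
force: [0.4, 0.5, 0.2]
opening: 0.087
t 3.3 tcp [ 487.5 -258.6   12.5] F [0.4 0.5 0.2] open 87.0 q [ -7.6  22.3 -29.7   0.  -37.5 -55.6]
x [ 0.01  -0.002 -1.   ] yawY 116.8 tilt rotvec to down [0.019 0.111 0.   ]
```

```bash
python3 -m crank '[{"linear":[-0.05,0,-0.03],"rot":[0.02,0.11,0],"hand":1},{"linear":[0,0,0],"rot":[0,0,0],"hand":0.3},{"linear":[0,0,0],"rot":[0,0,0],"hand":0.3},{"linear":[0,0,0],"rot":[0,0,0],"hand":0.3},{"linear":[0,0,0],"rot":[0,0,0],"hand":0.3},{"linear":[0,0,0],"rot":[0,0,0],"hand":0.3}]';python3 -c "
from h import *
st()"; python3 -m crank '[{"linear":[0,0,0.3],"rot":[0,0,0],"hand":0.3},{"linear":[0,0,0.5],"rot":[0,0,0],"hand":0.3},{"linear":[0,0,0],"rot":[0,0,0],"hand":0.3}]';python3 - <<'E'
from h import *
st()
a=[]
for n in('top','side'):
    s=snap(n);u,v=map(int,proj(s,[.4845,-.258,.06]));v=max(v,45);a.append(cv2.resize(s['image'][v-45:v+45,u-45:u+45,::-1],(400,400),interpolation=cv2.INTER_CUBIC))
cv2.imwrite('pics/g3.png',np.hstack(a))
E
```

```text
clock: 4.05
tool_pos: [0.4845, -0.2587, 0.0107]
orientation: [135.8, 90.0, 162.6]
force: [0.4, -0.4, -0.9]
opening: 0.0549
t 4.05 tcp [ 484.5 -258.7   10.7] F [ 0.4 -0.4 -0.9] open 54.9 q [ -7.7  22.5 -29.6  -0.  -37.9 -55.5]
x [-0.  0. -1.] yawY 116.8 tilt rotvec to down [-0.001 -0.004 -0.   ]
clock: 4.42
tool_pos: [0.4835, -0.2585, 0.0591]
orientation: [138.2, 89.8, 165.0]
force: [0.1, 0.6, -2.3]
opening: 0.0544
t 4.42 tcp [ 483.5 -258.5   59.1] F [ 0.1  0.6 -2.3] open 54.4 q [ -7.7  18.5 -27.2  -0.  -44.4 -55.5]
x [-0.003  0.001 -1.   ] yawY 116.8 tilt rotvec to down [-0.008 -0.031 -0.   ]
```

View pics/g3.png

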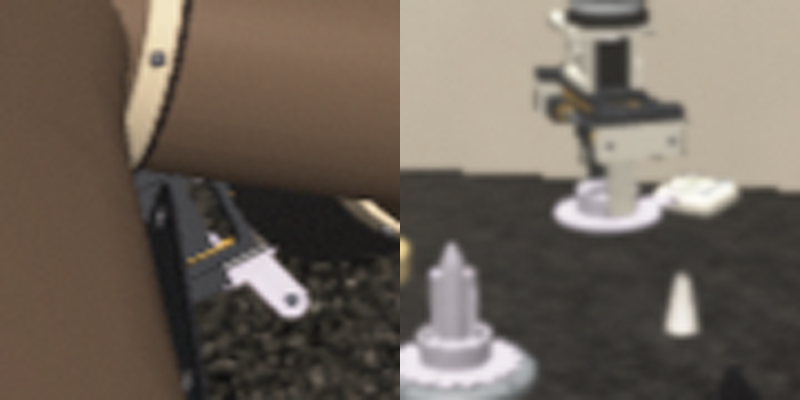

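Lifted and held level. I raise it above the cone (underside over 110 mm), carry it to the hub and turn it −31°.

```bash
python3 -m crank '[{"linear":[0,0,0.7],"rot":[0,0,0],"hand":0.3},{"linear":[0.1,0.4,0.7],"rot":[0,0,-0.8],"hand":0.3},{"linear":[0.2,0.6,0.2],"rot":[0,0,-0.8],"hand":0.3},{"linear":[0.2,0.7,0],"rot":[0,0,-0.8],"hand":0.3},{"linear":[0.2,0.7,0],"rot":[0,0,-0.8],"hand":0.3},{"linear":[0.2,0.7,0],"rot":[0,0,-0.8],"hand":0.3},{"linear":[0.2,0.7,0],"rot":[0,0,-0.8],"hand":0.3},{"linear":[0.1,0.4,0],"rot":[0,0,-0.8],"hand":0.3},{"linear":[0,0.2,0],"rot":[0,0,-0.7],"hand":0.3},{"linear":[0,0,0],"rot":[0,0,0],"hand":0.3}]';python3 - <<'E'
from h import *
st();t=monitor.get_obs()['tool_pos'];print((np.array([.558,.026,.14])-t)/.06)
E
```

```text
clock: 5.78
tool_pos: [0.5483, 0.0152, 0.1437]
orientation: [157.0, 88.7, 151.1]
force: [-0.2, -0.2, -0.5]
opening: 0.0547
t 5.78 tcp [548.3  15.2 143.7] F [-0.2 -0.2 -0.5] open 54.7 q [  21.3   13.4  -20.5   -1.2  -56.9 -116.5]
x [-0.021  0.011 -1.   ] yawY 84.1 tilt rotvec to down [-0.13  -0.236 -0.   ]
[ 0.16115111  0.18046001 -0.06106116]
```

```bash
python3 -m crank '[{"linear":[0.16,0.18,0],"rot":[-0.13,-0.24,0.26],"hand":0.3},{"linear":[0,0,0],"rot":[0,0,0],"hand":0.3},{"linear":[0,0,0],"rot":[0,0,0],"hand":0.3}]';python3 - <<'E'
from h import *
st();t=monitor.get_obs()['tool_pos'];print((np.array([.558,.026,.14])-t)/.06)
for n in('top','side'):
    s=snap(n);u,v=map(int,proj(s,[.558,.026,.11]));v=max(v,75);cv2.imwrite(f'pics/{n}4.png',cv2.resize(s['image'][v-75:v+75,u-100:u+100,::-1],(800,600),interpolation=cv2.INTER_CUBIC))
E
```

```text
clock: 6.15
tool_pos: [0.5577, 0.0255, 0.1421]
orientation: [-111.2, 89.9, -115.6]
force: [0.4, -0.7, -1.4]
opening: 0.0541
t 6.15 tcp [557.7  25.5 142.1] F [ 0.4 -0.7 -1.4] open 54.1 q [ 2.280e+01  1.370e+01 -2.090e+01  1.000e-01 -5.550e+01 -1.173e+02]
x [-0.001 -0.002 -1.   ] yawY 85.6 tilt rotvec to down [ 0.023 -0.011  0.   ]
[ 0.00481571  0.00847016 -0.03510302]
```

View pics/side4.png

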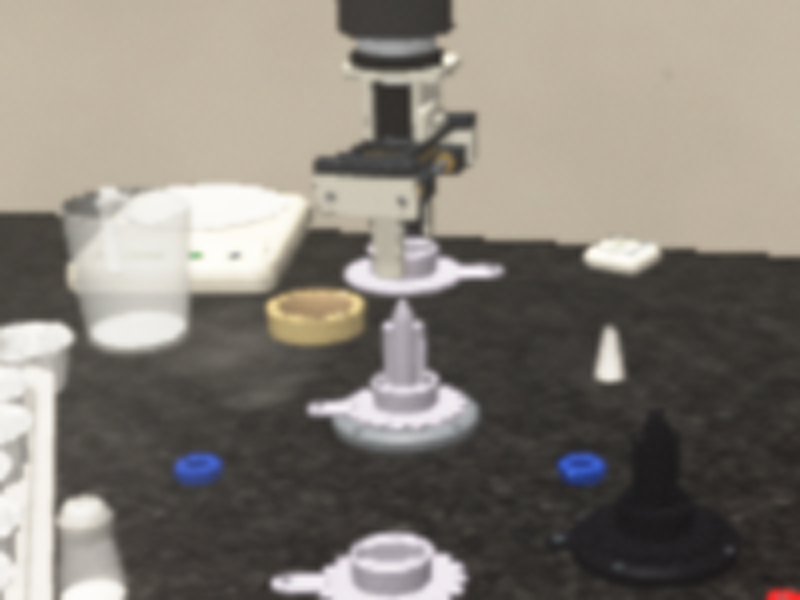

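View pics/top4.png

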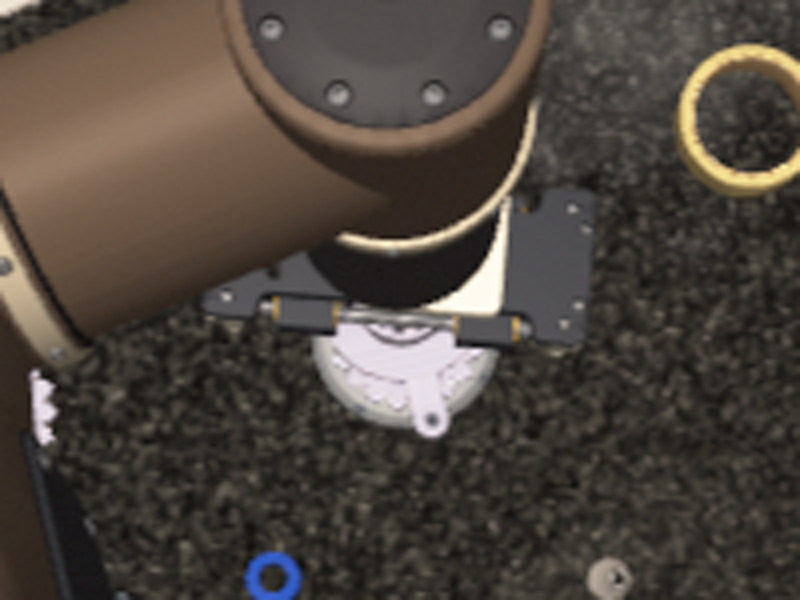

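Side view: the separator is centred over the cone tip at about (404,300), and its tab points away from the hub's tab. I lower it in steps, watching the force.

```bash
python3 -m crank '[{"linear":[0,0,-0.3],"rot":[0,0,0],"hand":0.3},{"linear":[0,0,-0.3],"rot":[0,0,0],"hand":0.3},{"linear":[0,0,-0.1],"rot":[0,0,0],"hand":0.3},{"linear":[0,0,0],"rot":[0,0,0],"hand":0.3}]';python3 - <<'E'
from h import *
st();t=monitor.get_obs()['tool_pos'];print((np.array([.558,.026,.0507])-t)/.06)
E
```

```text
clock: 6.75
tool_pos: [0.5584, 0.0245, 0.1005]
orientation: [-34.8, 89.9, -39.4]
force: [1.1, -0.2, -0.9]
opening: 0.0545
t 6.75 tcp [558.4  24.5 100.5] F [ 1.1 -0.2 -0.9] open 54.5 q [ 2.260e+01  1.630e+01 -2.370e+01  1.000e-01 -5.000e+01 -1.173e+02]
x [ 0.001 -0.001 -1.   ] yawY 85.5 tilt rotvec to down [0.013 0.016 0.   ]
[-0.00649449  0.02531355 -0.8295609 ]
```

```bash
python3 -m crank '[{"linear":[0,0.025,-0.25],"rot":[0,0,0],"hand":0.3},{"linear":[0,0,-0.25],"rot":[0,0,0],"hand":0.3},{"linear":[0,0,0],"rot":[0,0,0],"hand":0.3}]';python3 - <<'E'
from h import *
st();t=monitor.get_obs()['tool_pos'];print((np.array([.558,.026,.0507])-t)/.06)
E
```

```text
clock: 7.12
tool_pos: [0.5588, 0.0261, 0.0693]
orientation: [-8.9, 89.8, -13.5]
force: [-0.8, 0.4, -1.2]
opening: 0.0541
t 7.12 tcp [558.8  26.1  69.3] F [-0.8  0.4 -1.2] open 54.1 q [ 2.280e+01  1.850e+01 -2.550e+01  1.000e-01 -4.580e+01 -1.174e+02]
x [ 0.003 -0.001 -1.   ] yawY 85.5 tilt rotvec to down [0.007 0.03  0.   ]
[-0.01338406 -0.00190029 -0.30958791]
```

```bash
python3 -m crank '[{"linear":[-0.01,0,-0.2],"rot":[0,0,0],"hand":0.3},{"linear":[0,0,-0.1],"rot":[0,0,0],"hand":0.3},{"linear":[0,0,0],"rot":[0,0,0],"hand":0.3}]';python3 - <<'E'
from h import *
st();t=monitor.get_obs()['tool_pos'];print((np.array([.558,.026,.0507])-t)/.06)
E
```

```text
clock: 7.5
tool_pos: [0.5586, 0.0262, 0.0506]
orientation: [-8.3, 89.8, -12.8]
force: [-2.7, 0.5, 7.2]
opening: 0.0543
t 7.5 tcp [558.6  26.2  50.6] F [-2.7  0.5  7.2] open 54.3 q [  22.8   19.9  -26.6    0.2  -43.3 -117.5]
x [ 0.003 -0.001 -1.   ] yawY 85.5 tilt rotvec to down [0.009 0.039 0.   ]
[-0.01071325 -0.00361295  0.00175871]
```

The plate touches down at the expected height (underside z 40, 7 N). I release and rise straight up past the shaft.

```bash
python3 -m crank '[{"linear":[0,0,0.01],"rot":[0,0,0],"hand":1},{"linear":[0,0,0],"rot":[0,0,0],"hand":1},{"linear":[0,0,0],"rot":[0,0,0],"hand":1},{"linear":[0,0,0],"rot":[0,0,0],"hand":1},{"linear":[0,0,0.3],"rot":[0,0,0],"hand":1},{"linear":[0,0,0.7],"rot":[0,0,0],"hand":1},{"linear":[0,0,0.7],"rot":[0,0,0],"hand":1},{"linear":[-0.1,0.5,0.2],"rot":[0,0,0],"hand":1},{"linear":[-0.1,0.8,0],"rot":[0,0,0],"hand":1},{"linear":[-0.2,0.9,0],"rot":[0,0,0],"hand":1},{"linear":[-0.2,0.9,0],"rot":[0,0,0],"hand":1},{"linear":[-0.2,0.9,0],"rot":[0,0,0],"hand":1},{"linear":[-0.1,0.5,0],"rot":[0,0,0],"hand":1},{"linear":[0,0,0],"rot":[0,0,0],"hand":1}]';python3 - <<'E'
from h import *
st();t=monitor.get_obs()['tool_pos'];print((np.array([.506,.3052,.0107])-t)/.06)
for n in('top','side'):
    s=snap(n);u,v=map(int,proj(s,[.558,.026,.06]));cv2.imwrite(f'pics/{n}5.png',cv2.resize(s['image'][max(v-75,0):v+75,u-100:u+100,::-1],(800,600),interpolation=cv2.INTER_CUBIC))
E
```

```text
clock: 9.25
tool_pos: [0.5022, 0.3041, 0.1697]
orientation: [17.1, 89.7, 12.5]
force: [-0.6, -0.8, -0.5]
opening: 0.0879
t 9.25 tcp [502.2 304.1 169.7] F [-0.6 -0.8 -0.5] open 87.9 q [  50.4   14.6  -15.7    0.2  -59.4 -145.2]
x [ 0.006  0.001 -1.   ] yawY 85.4 tilt rotvec to down [-0.015  0.067  0.   ]
[ 0.06371628  0.01756702 -2.64995053]
```

View pics/side5.png

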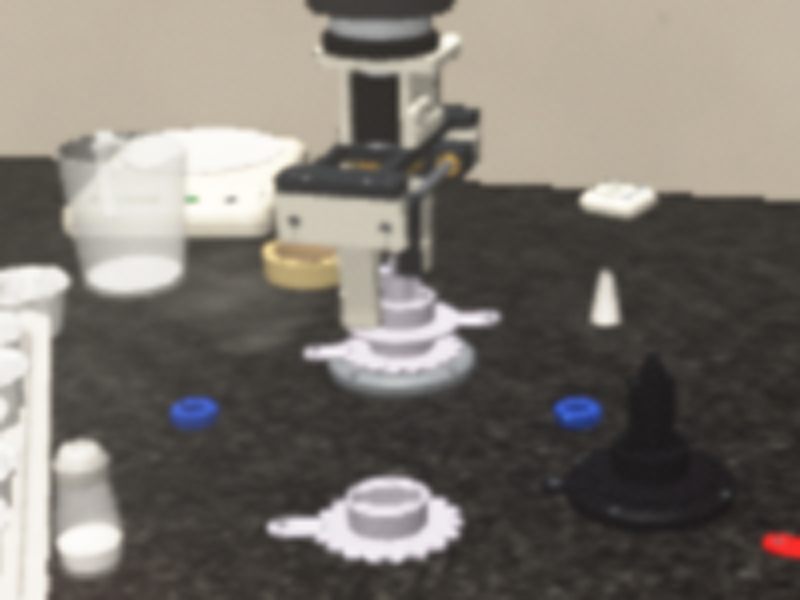

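View pics/top5.png

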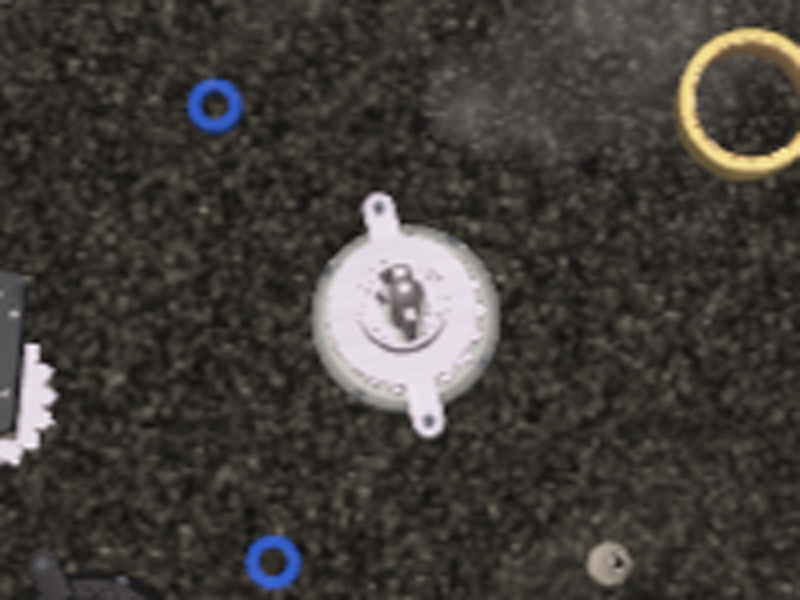

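The separator sits home and its tab (428,420) is opposite the first tab (378,207). Now down onto the cutter.

```bash
python3 -m crank '[{"linear":[0.06,0.02,-0.6],"rot":[0,0.06,0],"hand":1},{"linear":[0,0,-0.7],"rot":[0,0,0],"hand":1},{"linear":[0,0,-0.6],"rot":[0,0,0],"hand":1},{"linear":[0,0,-0.2],"rot":[0,0,0],"hand":1},{"linear":[0,0,0],"rot":[0,0,0],"hand":1},{"linear":[0,0,0],"rot":[0,0,0],"hand":1}]';python3 - <<'E'
from h import *
st();t=monitor.get_obs()['tool_pos'];print((np.array([.506,.3052,.0107])-t)/.06)
for n in('top','side'):
    s=snap(n);u,v=map(int,proj(s,[.506,.305,.03]));cv2.imwrite(f'pics/{n}6.png',cv2.resize(s['image'][max(v-75,0):v+75,u-100:u+100,::-1],(800,600),interpolation=cv2.INTER_CUBIC))
E
```

```text
clock: 10.1
tool_pos: [0.5092, 0.299, 0.0442]
orientation: [49.5, 89.7, 44.4]
force: [0.4, 0.5, -0.1]
opening: 0.0874
t 10.1 tcp [509.2 299.   44.2] F [ 0.4  0.5 -0.1] open 87.4 q [  49.4   22.7  -23.     0.   -44.  -144.5]
x [ 0.004  0.004 -1.   ] yawY 84.9 tilt rotvec to down [-0.047  0.048  0.   ]
[-0.05385044  0.10391763 -0.55890897]
```

View pics/side6.png

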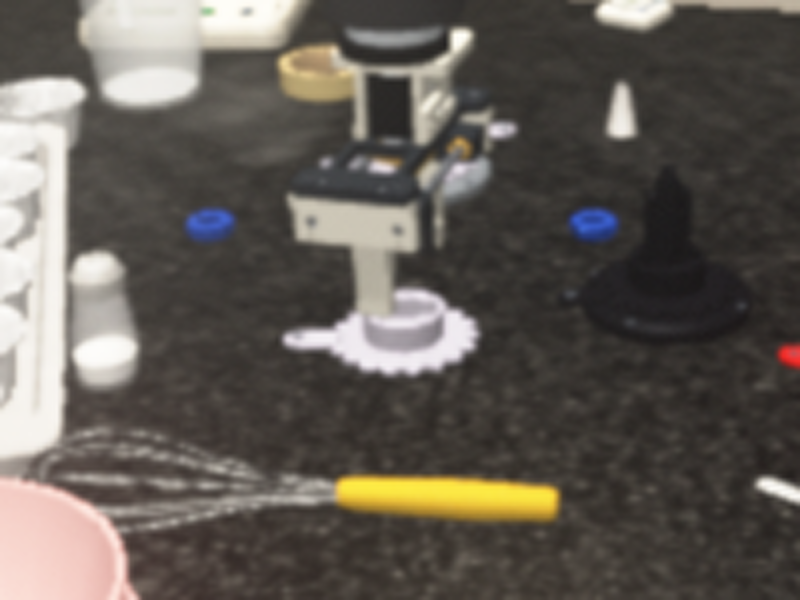

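The fingers stand over the cutter's collar at about (405,315). I correct by a few mm while descending.

```bash
python3 -m crank '[{"linear":[-0.05,0.1,0],"rot":[-0.05,0.05,0],"hand":1},{"linear":[0,0,-0.25],"rot":[0,0,0],"hand":1},{"linear":[0,0,-0.15],"rot":[0,0,0],"hand":1},{"linear":[0,0,0],"rot":[0,0,0],"hand":1}]';python3 - <<'E'
from h import *
st();t=monitor.get_obs()['tool_pos'];print((np.array([.506,.3052,.0107])-t)/.06)
E
```

```text
clock: 10.7
tool_pos: [0.5063, 0.3067, 0.0202]
orientation: [57.1, 89.9, 52.1]
force: [0.4, -0.7, 0.4]
opening: 0.0878
t 10.7 tcp [506.3 306.7  20.2] F [ 0.4 -0.7  0.4] open 87.8 q [  50.1   24.7  -23.7   -0.   -41.4 -145.1]
x [ 0.002  0.002 -1.   ] yawY 85.0 tilt rotvec to down [-0.023  0.018  0.   ]
[-0.00435678 -0.02441958 -0.1578479 ]
```

```bash
python3 -m crank '[{"linear":[-0.005,-0.025,-0.15],"rot":[-0.02,0.02,0],"hand":1},{"linear":[0,0,0],"rot":[0,0,0],"hand":1}]';python3 -m crank '[{"linear":[0,0,-0.02],"rot":[0,0,0],"hand":0.3},{"linear":[0,0,0],"rot":[0,0,0],"hand":0.3},{"linear":[0,0,0],"rot":[0,0,0],"hand":0.3},{"linear":[0,0,0],"rot":[0,0,0],"hand":0.3},{"linear":[0,0,0],"rot":[0,0,0],"hand":0.3}]';python3 - <<'E'
from h import *
st();t=monitor.get_obs()['tool_pos'];print((np.array([.506,.3052,.0107])-t)/.06)
E
```

```text
clock: 10.95
tool_pos: [0.5058, 0.3048, 0.0101]
orientation: [-142.8, 89.9, -147.8]
force: [-0.6, 0.4, 0.3]
opening: 0.0873
clock: 11.58
tool_pos: [0.5061, 0.305, 0.0094]
orientation: [162.7, 90.0, 157.7]
force: [0.9, 0.4, -0.9]
opening: 0.0541
t 11.57 tcp [506.1 305.    9.4] F [ 0.9  0.4 -0.9] open 54.1 q [  50.    25.6  -24.2   -0.   -40.2 -145. ]
x [-0.  0. -1.] yawY 85.0 tilt rotvec to down [-0.001 -0.003 -0.   ]
[-0.00117942  0.00388156  0.02171877]
```

```bash
python3 -m crank '[{"linear":[0,0,0.4],"rot":[0,0,0],"hand":0.3},{"linear":[0,0,0.7],"rot":[0,0,0],"hand":0.3},{"linear":[0,0,0.7],"rot":[0,0,0],"hand":0.3},{"linear":[0.1,-0.4,0.6],"rot":[0,0,0.1],"hand":0.3},{"linear":[0.1,-0.7,0],"rot":[0,0,0.2],"hand":0.3},{"linear":[0.2,-0.8,0],"rot":[0,0,0.2],"hand":0.3},{"linear":[0.2,-0.8,0],"rot":[0,0,0.2],"hand":0.3},{"linear":[0.2,-0.8,0],"rot":[0,0,0],"hand":0.3},{"linear":[0.1,-0.6,0],"rot":[0,0,0],"hand":0.3},{"linear":[0,-0.3,0],"rot":[0,0,0],"hand":0.3},{"linear":[0,0,0],"rot":[0,0,0],"hand":0.3},{"linear":[0,0,0],"rot":[0,0,0],"hand":0.3}]';python3 - <<'E'
from h import *
st();t=monitor.get_obs()['tool_pos'];print((np.array([.5583,.026,.14])-t)/.06)
E
```

```text
clock: 13.08
tool_pos: [0.5581, 0.0329, 0.1569]
orientation: [-148.1, 89.9, -149.4]
force: [-0.2, 0.7, -0.6]
opening: 0.0544
t 13.07 tcp [558.1  32.9 156.9] F [-0.2  0.7 -0.6] open 54.4 q [  23.5   13.   -19.6    0.   -57.5 -114.8]
x [-0.001 -0.001 -1.   ] yawY 88.7 tilt rotvec to down [ 0.01  -0.016  0.   ]
[ 0.00335591 -0.11574809 -0.28233321]
```

```bash
python3 -m crank '[{"linear":[0,-0.115,-0.1],"rot":[0,0,0],"hand":0.3},{"linear":[0,0,0],"rot":[0,0,0],"hand":0.3},{"linear":[0,0,0],"rot":[0,0,0],"hand":0.3}]';python3 - <<'E'
from h import *
st();t=monitor.get_obs()['tool_pos'];print((np.array([.5583,.026,.0754])-t)/.06)
for n in('top','side'):
    s=snap(n);u,v=map(int,proj(s,[.558,.026,.11]));v=max(v,75);cv2.imwrite(f'pics/{n}7.png',cv2.resize(s['image'][v-75:v+75,u-100:u+100,::-1],(800,600),interpolation=cv2.INTER_CUBIC))
E
```

```text
clock: 13.45
tool_pos: [0.5579, 0.0276, 0.1503]
orientation: [-155.6, 89.9, -156.8]
force: [0.6, -0.1, -1.0]
opening: 0.0542
t 13.45 tcp [557.9  27.6 150.3] F [ 0.6 -0.1 -1. ] open 54.2 q [  22.9   13.3  -20.2    0.   -56.6 -114.1]
x [-0.002 -0.001 -1.   ] yawY 88.8 tilt rotvec to down [ 0.009 -0.02   0.   ]
[ 0.0069061  -0.02672711 -1.24792915]
```

View pics/side7.png

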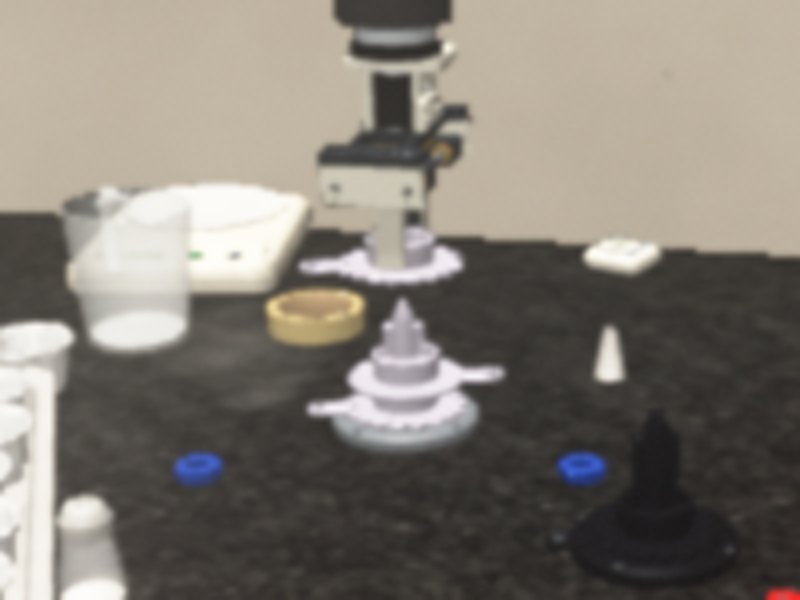

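View pics/top7.png

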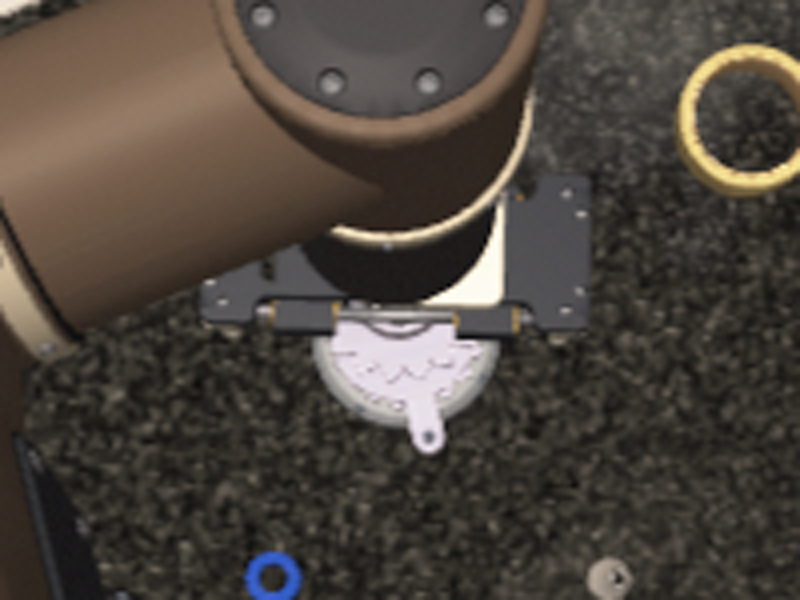

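The cutter is level, centred over the tip at (404,300), with its tab on the first plate's side. I lower it.

```bash
python3 -m crank '[{"linear":[0.007,-0.027,-0.3],"rot":[0,0,0],"hand":0.3},{"linear":[0,0,-0.3],"rot":[0,0,0],"hand":0.3},{"linear":[0,0,-0.1],"rot":[0,0,0],"hand":0.3},{"linear":[0,0,0],"rot":[0,0,0],"hand":0.3}]';python3 - <<'E'
from h import *
st();t=monitor.get_obs()['tool_pos'];print((np.array([.5583,.026,.0754])-t)/.06)
E
```

```text
clock: 14.05
tool_pos: [0.5592, 0.0266, 0.1084]
orientation: [-48.8, 90.0, -49.9]
force: [0.2, -0.1, -1.1]
opening: 0.0543
t 14.05 tcp [559.2  26.6 108.4] F [ 0.2 -0.1 -1.1] open 54.3 q [  22.8   15.9  -23.     0.   -51.1 -113.9]
x [ 0. -0. -1.] yawY 88.9 tilt rotvec to down [0.004 0.003 0.   ]
[-0.01467104 -0.00990583 -0.55005831]
```

```bash
python3 -m crank '[{"linear":[-0.01,-0.01,-0.2],"rot":[0,0,0],"hand":0.3},{"linear":[0,0,-0.2],"rot":[0,0,0],"hand":0.3},{"linear":[0,0,0],"rot":[0,0,0],"hand":0.3}]';python3 - <<'E'
from h import *
st();t=monitor.get_obs()['tool_pos'];print((np.array([.5583,.026,.0754])-t)/.06)
E
```

```text
clock: 14.42
tool_pos: [0.5591, 0.0262, 0.0838]
orientation: [8.4, 89.9, 7.3]
force: [0.8, 0.2, -1.5]
opening: 0.0544
t 14.43 tcp [559.1  26.2  83.8] F [ 0.8  0.2 -1.5] open 54.4 q [  22.7   17.5  -24.6    0.   -47.8 -113.9]
x [ 0.002  0.    -1.   ] yawY 88.9 tilt rotvec to down [-0.003  0.02   0.   ]
[-0.01269356 -0.00322594 -0.13927568]
```

```bash
python3 -m crank '[{"linear":[-0.01,0,-0.13],"rot":[0,0,0],"hand":0.3},{"linear":[0,0,-0.02],"rot":[0,0,0],"hand":0.3},{"linear":[0,0,0],"rot":[0,0,0],"hand":0.3}]';python3 - <<'E'
from h import *
st();t=monitor.get_obs()['tool_pos'];print((np.array([.5583,.026,.0754])-t)/.06)
E
```

```text
clock: 14.8
tool_pos: [0.5589, 0.0263, 0.0753]
orientation: [4.7, 89.8, 3.7]
force: [-0.9, -0.0, 0.8]
opening: 0.0545
t 14.8 tcp [558.9  26.3  75.3] F [-0.9 -0.   0.8] open 54.5 q [ 2.280e+01  1.810e+01 -2.520e+01  1.000e-01 -4.660e+01 -1.139e+02]
x [ 0.003  0.    -1.   ] yawY 88.9 tilt rotvec to down [-0.002  0.033  0.   ]
[-0.00974103 -0.00476119  0.00108719]
```

The cutter's weight is off the wrist at the expected height, so I release, rise and look.

```bash
python3 -m crank '[{"linear":[0,0,0],"rot":[0,0,0],"hand":1},{"linear":[0,0,0],"rot":[0,0,0],"hand":1},{"linear":[0,0,0],"rot":[0,0,0],"hand":1},{"linear":[0,0,0],"rot":[0,0,0],"hand":1},{"linear":[0,0,0.3],"rot":[0,0,0],"hand":1},{"linear":[0,0,0.6],"rot":[0,0,0],"hand":1},{"linear":[0,0,0.7],"rot":[0,0,0],"hand":1},{"linear":[0,-0.7,0.2],"rot":[0,0,0],"hand":1},{"linear":[0,-0.9,0],"rot":[0,0,0],"hand":1},{"linear":[0,-0.9,0],"rot":[0,0,0],"hand":1},{"linear":[-0.3,-0.9,0],"rot":[0,0,0],"hand":1},{"linear":[-0.3,-0.8,0],"rot":[0,0,0],"hand":1},{"linear":[0,0,0],"rot":[0,0,0],"hand":1},{"linear":[0,0,0],"rot":[0,0,0],"hand":1}]';python3 - <<'E'
from h import *
st()
for n in('top','side'):
    s=snap(n);u,v=map(int,proj(s,[.558,.026,.06]));cv2.imwrite(f'pics/{n}8.png',cv2.resize(s['image'][max(v-60,0):v+60,u-80:u+80,::-1],(800,600),interpolation=cv2.INTER_CUBIC))
    P=cloud(s);q=P.reshape(-1,3);r=np.linalg.norm(q[:,:2]-[.558,.026],axis=1)
    for nm,a,lo in(('cutter rim',(.03,.046),.05),('collar',(.018,.027),.08)):
        k=q[(r>a[0])&(r<a[1])&(q[:,2]>lo)&(q[:,2]<.12)];A=np.c_[k[:,:2]-[.558,.026],np.ones(len(k))]
        if len(k)>9: print(n,nm,len(k),np.median(k[:,2]).round(4),'slope',np.linalg.lstsq(A,k[:,2],rcond=None)[0].round(4))
    for z,sg in((.072,1),(.046,-1),(.02,1)):
        a=np.radians(13.9);print(n,z,'tab72 expected crop px',[(x-y)*5 for x,y in zip(proj(s,[.558+sg*.072*np.cos(a),.026+sg*.072*np.sin(a),z]),(u-80,max(v-60,0)))])
E
```

```text
clock: 16.55
tool_pos: [0.522, -0.2327, 0.1871]
orientation: [-6.7, 89.7, -7.7]
force: [-0.3, 0.1, -0.9]
opening: 0.0875
t 16.55 tcp [ 522.  -232.7  187.1] F [-0.3  0.1 -0.9] open 87.5 q [ -4.4  12.4 -16.2   0.  -61.1 -86.5]
x [ 0.006 -0.001 -1.   ] yawY 89.1 tilt rotvec to down [0.009 0.066 0.   ]
top cutter rim 377 0.0708 slope [0.0069 0.0156 0.0708]
top collar 159 0.0903 slope [-0.0137 -0.0046  0.09  ]
top 0.072 tab72 expected crop px [np.float64(368.38311028188), np.float64(156.42341464112428)]
top 0.046 tab72 expected crop px [np.float64(437.27633266038964), np.float64(445.8991901668034)]
top 0.02 tab72 expected crop px [np.float64(370.99869167241593), np.float64(182.79403391567072)]
side cutter rim 127 0.0716 slope [ 0.0601 -0.0252  0.0723]
side collar 52 0.0892 slope [ 0.0595 -0.0923  0.0891]
side 0.072 tab72 expected crop px [np.float64(290.85352928083023), np.float64(288.9152871162912)]
side 0.046 tab72 expected crop px [np.float64(507.57396667997966), np.float64(316.63300779973315)]
side 0.02 tab72 expected crop px [np.float64(294.8277338067595), np.float64(361.1769783619337)]
```

View pics/side8.png

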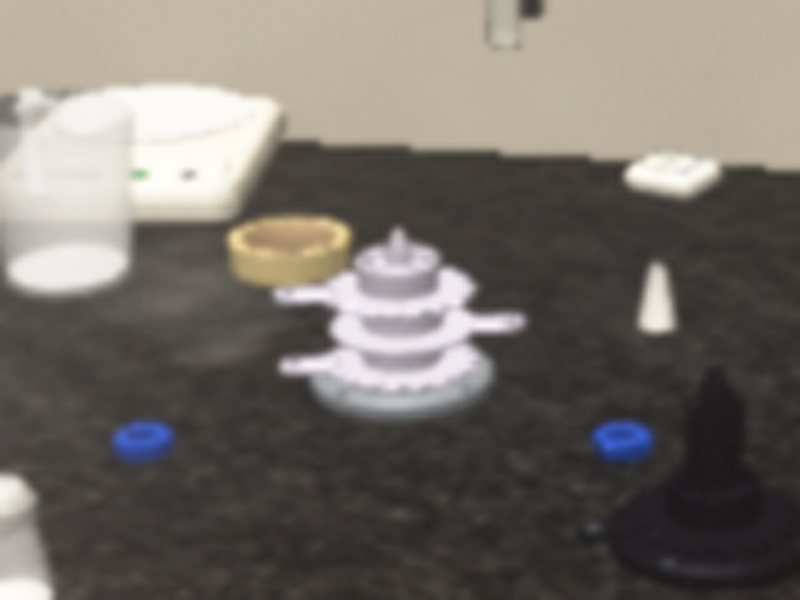

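View pics/top8.png

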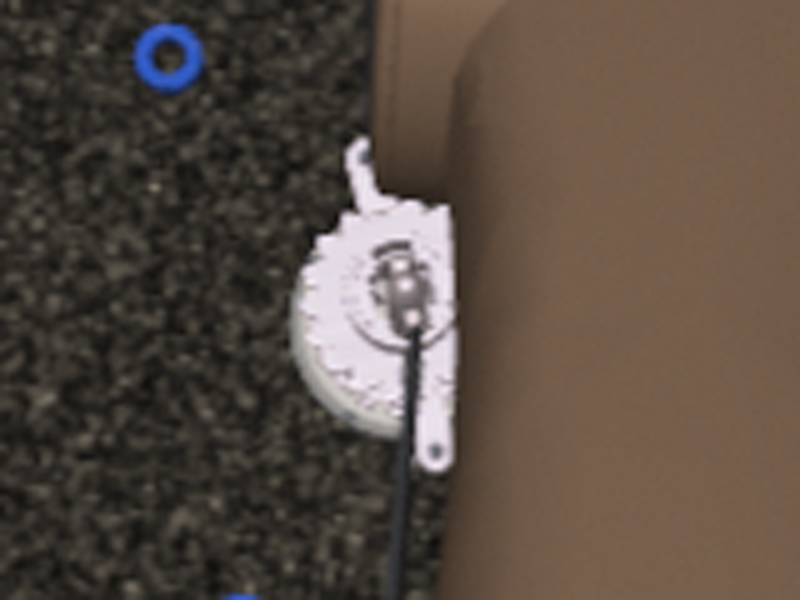

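Both plates are home and level. The rim measures 71–72 mm against 72 expected, and the tabs lie within a few crop pixels of where they should be. I hand in.

```bash
python3 -c "
from plant import ticket
print(ticket.close_job())"
```

```text
the job is handed in; nothing more can be done
None
```

The dough cutter is back together. The smooth separator is on the hub with its tab opposite the first plate's, and the grey toothed cutter is on top with its tab back on the first side. I handed in at about 16.7 s of the 51 s allowed.

**Last checks:**
- **Height:** the cutter's upper face measured 70.8 mm in the top view and 71.6 mm in the side view, against 72 mm expected. Both plates touched down at their home heights.
- **Tabs:** they alternate as asked in the side view. In the top view the first plate's tab is hidden under the cutter's, and the two tabs I could see are close to where I expected them.
- **Forces:** the highest reading I took was about 7 N, when the separator touched down.
- **Robot:** the gripper was well clear of everything at the end.

**What disagreed:**
- **First grip:** the first grip on the separator closed about 8 mm too high, so I opened and gripped again lower.
- **Finger opening:** it read about 54–55 mm on the 56 mm collars, though both plates held firmly.
- **Depth slopes:** on the small visible areas the side view gave slopes of up to 6% on the plate and 9% on the collar. The top view gave under 2%, and the collar's upper face read 1–3 mm below its expected 92 mm. I put these down to depth noise, since the pictures show the plates flat.

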